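# Show the camera the flaw and its patch

### The job

Show the bench camera the repair: press the red button on the grey recorder box all the way down and let it come up again, then point at the dark knot in the ukulele back, with the fingertips a finger's breadth or two straight above it for about two seconds, then point in the same way at the dark walnut plug that will patch it, and finish there, still pointing at the plug. Touch nothing on the bench except the recorder, lift and shift nothing, and do not come down close over the other two plugs or the coloured stickers.

Things in the scene. Friction and masses are not known exactly. Their poses are not given: they have to be found in the camera images.
- record (a joint): travel of the red push button on top of the grey recorder box: 0 m up, 0.006 m fully down; a spring brings it up again, 4 N hold it fully down
- recorder: the fixed grey recorder box, 100 x 75 x 35 mm, with the button on it; origin under its centre
- record_top (a point): centre of the red button's top face (button 30 mm across, pressed straight down), which goes down with the button; it stands on a fixed grey box 100 x 75 mm and 35 mm high on the robot's right
- back: fixed work board of cork, 240 x 320 x 12 mm, with the pale spruce ukulele back on it; origin at the centre of the board's underside, y along the ukulele's length, z up. The back's face is 16 mm above the origin; two braces 9 mm wide cross it along x at y = -45 and +45 mm, their tops 26 mm above the origin
- knot_top (a point): centre of the knot, a round nearly black-brown spot 28 mm across, flush in the face of the ukulele back, in one of the three fields before, between and after the braces; z axis up
- green_top (a point): centre of a round green sticker 26 mm across on the ukulele back, in another field; z axis up
- yellow_top (a point): centre of a round yellow sticker 26 mm across on the ukulele back, in another field; z axis up
- walnut_plug_top (a point): centre of the top face of the dark brown, almost black walnut plug, a loose tapered plug standing on the bench, 38 mm across at the top, 30 mm at the foot, 40 mm tall; z axis up
- spruce_plug_top (a point): the same on the pale spruce plug of the same size
- padauk_plug_top (a point): the same on the orange-red padauk plug of the same size
- glue_bottle: loose white glue bottle, orange cap, 54 mm across, 150 mm tall; origin under its centre
- block_plane: loose iron block plane, 150 x 45 x 55 mm, brass knob; origin under its centre
- spool_clamp: loose wooden spool clamp standing upright, 44 mm across, 110 mm tall; origin under its centre
- tin: loose tin with a blue band, 64 mm across, 70 mm tall; origin under its centre
- mallet: loose wooden mallet lying down, head 85 mm long and 52 mm across, handle 170 mm; origin on the bench under the head's centre
Things that resemble listed ones, but are neither listed nor needed, are in the scene too. Leave any green or purple look-alike of the part that bears walnut_plug_top alone.

How it is judged (in metres and radians):
On the way, in this order (a step that is already met when the one before it is completed fails the run):
1. the red button is pressed down (value of joint record above 0.0045 m), for 0.02 s.
2. the button is up again and the fingers point at the knot from just above for the time (horizontal distance between the grasp point and knot_top below 0.02 m and z of the grasp point in the frame of knot_top between 0.02 and 0.08 m and value of joint record below 0.0015 m), for 1.5 s.
3. the fingers point at the walnut plug from just above (horizontal distance between the grasp point and walnut_plug_top below 0.02 m and z of the grasp point in the frame of walnut_plug_top between 0.02 and 0.08 m), for 0.5 s.
At the end, for the whole second after the job is handed in: The grasp point between the fingers is within 20 mm, seen from above, of the centre of the walnut plug's top and 20 to 80 mm above it (fingertips about 1 to 60 mm above it), the button is up, and all plugs and tools are at rest within 8 mm of where they started (all of step 3 and value of joint record below 0.0015 m and distance of each of glue_bottle, block_plane, spool_clamp, tin, mallet, walnut_plug_top, spruce_plug_top, padauk_plug_top from where it was at the start of the episode below 0.008 m and linear speed of each of glue_bottle, block_plane, spool_clamp, tin, mallet, walnut_plug, spruce_plug, padauk_plug below 0.02 m/s); the robot touches nothing.
It fails at once if the arm or fingers touched something other than the recorder ((contact force between the fingers and anything else above 0.5 N and contact force between the fingers and recorder below 0.01 N) or (contact force between the arm and anything else above 0.5 N and contact force between the arm and recorder below 0.01 N) or contact force between any of the fingers, the arm and back above 0.5 N or contact force between any of the fingers, the arm and walnut_plug above 0.5 N or contact force between any of the fingers, the arm and spruce_plug above 0.5 N or contact force between any of the fingers, the arm and padauk_plug above 0.5 N or contact force between any of the fingers, the arm and glue_bottle above 0.5 N or contact force between any of the fingers, the arm and block_plane above 0.5 N or contact force between any of the fingers, the arm and spool_clamp above 0.5 N or contact force between any of the fingers, the arm and tin above 0.5 N or contact force between any of the fingers, the arm and mallet above 0.5 N).
It fails at once if a plug or tool was shifted, tipped or lifted (not (distance of glue_bottle from where it was at the start of the episode below 0.008 m) or not (distance of block_plane from where it was at the start of the episode below 0.008 m) or not (distance of spool_clamp from where it was at the start of the episode below 0.008 m) or not (distance of tin from where it was at the start of the episode below 0.008 m) or not (distance of mallet from where it was at the start of the episode below 0.008 m) or not (distance of walnut_plug_top from where it was at the start of the episode below 0.008 m) or not (distance of spruce_plug_top from where it was at the start of the episode below 0.008 m) or not (distance of padauk_plug_top from where it was at the start of the episode below 0.008 m)).
It fails at once if the fingers came down close over a wrong plug or sticker ((horizontal distance between the grasp point and spruce_plug_top below 0.015 m and z of the grasp point in the frame of spruce_plug_top below 0.05 m) or (horizontal distance between the grasp point and padauk_plug_top below 0.015 m and z of the grasp point in the frame of padauk_plug_top below 0.05 m) or (horizontal distance between the grasp point and green_top below 0.015 m and z of the grasp point in the frame of green_top below 0.05 m) or (horizontal distance between the grasp point and yellow_top below 0.015 m and z of the grasp point in the frame of yellow_top below 0.05 m)).
It also fails if it takes over 54 s, if anything falls off the work surface, if the arm or the gripper's body presses on something with over 40 N, if the wrist force passes 120 N, or if a joint passes its speed limit or range.

### The arm

A 6-joint arm with a two-finger parallel gripper is mounted at the origin on the work surface. World frame = base frame: x ahead of the robot, y to its left, z up, the work surface at z = 0. Lengths are in mm, angles in rad, forces in N, time in s.
With the tool pointing down it reaches from about 300 to 875 mm from the base axis. Payload 4.2 kg.
Tool frame: the origin (TCP) lies at the very end of the fingers, on their centre line; the grasp point (between the pads) lies arm.grip_point_offset behind it (arm.grip_point_offset is the distance from the TCP to the grasp point, in mm); x points along the fingers, y is the direction in which the jaws open and shut, and the axes are right-handed (so a half turn about x gives the same grasp; the last joint's range is limited). The gripper opens to 85 mm and grips with 20 to 120 N. Pads are 22 mm wide; open, the fingers measure 114 mm over their backs; the gripper's body (76 mm by 85 mm) begins 54 mm behind the grasp point. The pads swing forward as they close: fully open they stand 13 mm farther back than shut.
Start: joints at [1.321, 0.32, 1.565, -0, 1.257, -0.02], TCP at [130.976, 559.899, 231.338] pointing down, gripper open.
Joint ranges: [-3.11, 3.11], [-0.84, 2.01], [0.21, 2.61], [-1.34, 4.49], [0.05, 2.63], [-2.56, 2.56]. Speed limits (rad/s): [2.57, 2.57, 3.14, 3.14, 3.14, 3.14].

### API

Orientations are given as a rotation vector (axis times angle).
In Python, from cell import arm, vision gives the robot as it stands.
- The arm moves only by the tool jog_arm, never from a script. Its argument "increments" is a list of rows, each an object of numbers: "dx", "dy", "dz": the shift along the tool's x, y, z in m; "roll": the turn about the tool's x in rad. In form: [{"dx": .., "dy": .., "dz": .., "roll": ..}, ...]. A call has 1 to 8 rows; each row is the pose to reach, as a shift and turn from the pose commanded when the call began, along the tool's axes at that moment; what a row does not reach only later rows make up. A row lasts 1/10 s, in which the tool goes at most 50 mm and 8.59 degrees, less where a joint would pass 70% of its speed; a pose out of reach is approached as far as the arm can. A call with a gripper value outside its range is refused whole. "claw" is the finger opening in m, from 0 to 0.0854, set as the call begins (left out, the last holds). The fingers move at their own pace and stop on an object; "force" is the grip in N (left out, the last holds). Time passes only in rows, so rows that repeat a pose let the fingers close. It gives the time, the measured TCP pose, the force and the opening at its end, in the units of the state.
- arm.get_state(): the state, without advancing time (a new reading comes with each control period).
- vision.camera(name): name is "scene" or "top"; returns a dict with "pixels" (384x512x3 uint8, blue, green, red), "depth" (384x512 float32, mm along the optical axis (not along the pixel's ray), 0 where there is no reading), "fx", "fy", "cx", "cy" (pixels), "k1" (the pictures are not rectified: a ray, as slopes to the right and down, at radius r is drawn at 1 + k1 r^2 times it, then the intrinsics apply), "R" (3x3) and "t" (3): a world point X has camera coordinates R X + t. Camera axes: x right, y down, z forward; pixel columns grow to the right and rows downward; lengths in mm; the calibration is good to about 2 mm. A picture is of the moment at which its call begins.
- arm.hand_in(): hands the job in, once; it reports no verdict.
The state is a dict: "t": time; "joint_pos": joint angles; "joint_vel": joint speeds; "joint_torque": joint torques, N m; "tool_pos": TCP position; "orientation": TCP orientation; "ft_force": force on the tool from outside, world axes, zero at the start; "wrist_torque": the same for the moment, N m; "gripper_width": finger opening in mm.
Only numpy, scipy, OpenCV 4.12 (cv2) and the standard library are available. Lean on these libraries where they do the work, as an engineer would, in place of code of your own. Each camera call takes 0.05 s, during which the arm holds its last target.

## Working session

There is one attempt and no reset: what is moved stays moved. The work goes in short steps, Python scripts to look and compute and a tool call to move; the robot and the scene stay as the last step left them, time stands still between calls to the robot, and variables do not carry over. Pictures are saved under pics/ and viewed, and the job is handed in when it is done.

Besides the shell and the picture viewer there is one more tool, called as name([rows], argument=value, ...), one row to a line, values as JSON. jog_arm: Moves the arm, as the interface text tells. Its arguments: {"type":"object","properties":{"increments":{"type":"array","items":{"type":"object","properties":{"dx":{"type":"number"},"dy":{"type":"number"},"dz":{"type":"number"},"roll":{"type":"number"}}}},"claw":{"type":"number"},"force":{"type":"number"}},"required":["increments"]}

```bash
ls; mkdir -p pics
python3 - <<'E'
from cell import arm, vision
import cv2,pickle
print(arm.get_state()); print(arm.grip_point_offset)
d={}
for n in("scene","top"):
    c=vision.camera(n); d[n]=c; cv2.imwrite(f"pics/{n}0.png",c["pixels"])
    print(n,{k:c[k] for k in("fx","fy","cx","cy","k1","R","t")})
pickle.dump(d,open("v0.pkl","wb"))
E
```

```text
pics
{'t': 0.0, 'joint_pos': array([ 1.32098169e+00,  3.20288147e-01,  1.56566831e+00,  7.13211961e-06,
        1.25736371e+00, -2.00047180e-02]), 'joint_vel': array([ 0.0007626 ,  0.00040801, -0.0003424 , -0.00059927, -0.00033438,
       -0.00035418]), 'joint_torque': array([-3.37330042e-03, -4.15516269e+01, -2.34160459e+01, -1.89604530e-04,
        7.82652962e-03, -9.25533996e-07]), 'tool_pos': array([130.86616345, 559.43520694, 230.48855727]), 'orientation': array([ 0.17908196,  1.56349451, -0.18177438]), 'ft_force': array([0.08455433, 0.2436374 , 0.02781845]), 'wrist_torque': array([-0.01929447,  0.00616816,  0.02983714]), 'gripper_width': 85.52343487407498}
18.700000000000003
scene {'fx': 354.3355159844978, 'fy': 354.3355159844978, 'cx': 254.51762988336824, 'cy': 191.09595736936643, 'k1': 0.018029126090033203, 'R': array([[ 0.79874337,  0.60159245,  0.00977506],
       [ 0.49965917, -0.65417913, -0.56779432],
       [-0.33518613,  0.45840615, -0.82311242]]), 't': array([-463.4393931 , -218.9141305 , 1122.99697658])}
top {'fx': 392.32859949835057, 'fy': 392.32859949835057, 'cx': 256.6022228894674, 'cy': 191.22161782526862, 'k1': -0.009437418122688342, 'R': array([[-0.0089978 , -0.99995586, -0.00270531],
       [-0.98345308,  0.00933878, -0.18092218],
       [ 0.18093946,  0.00103264, -0.98349369]]), 't': array([ 10.77532967, 569.7767834 , 970.96258618])}
```

View pics/scene0.png

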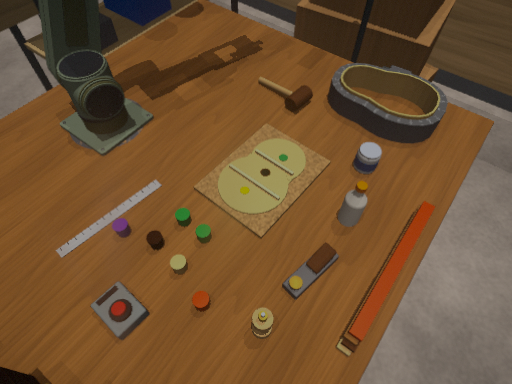

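View pics/top0.png

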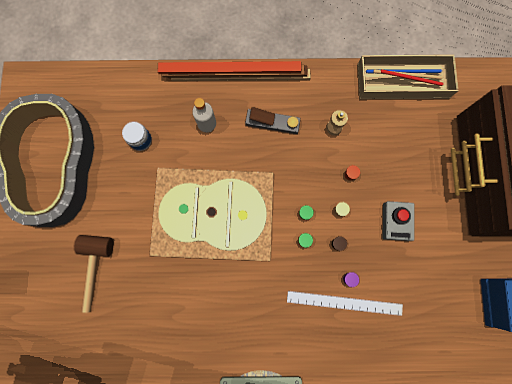

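The scene view shows the recorder button at (119,309), knot at (265,172) and dark plug at (155,240). In the top view they are at (403,215), (211,212) and (339,243).

Things that could be mistaken for the targets, by top pixel:
- **Plug:** walnut (339,243), purple (351,280), greens (306,213) and (306,241), spruce (343,209), padauk (352,173). I choose the dark brown one at (339,243).
- **Knot:** black-brown (211,212), green sticker (184,209), yellow sticker (243,215). I choose (211,212).
- **Button:** only one is red, at (403,215). The dark slot at (400,236) is not it.

```bash
cat > h.py <<'E'
import numpy as np, cv2, pickle
from scipy.optimize import fsolve
def ray(c,u,v):
    K=np.array([[c["fx"],0,c["cx"]],[0,c["fy"],c["cy"]],[0,0,1]])
    p=cv2.undistortPoints(np.array([[[u,v]]],float),K,np.array([c["k1"],0,0,0.]))[0,0]
    d=c["R"].T@np.array([p[0],p[1],1]); o=-c["R"].T@c["t"]
    return o,d
def onplane(c,u,v,z):
    o,d=ray(c,u,v); return o+d*(z-o[2])/d[2]
def tri(c1,p1,c2,p2):
    o1,d1=ray(c1,*p1);o2,d2=ray(c2,*p2)
    s=np.linalg.lstsq(np.c_[d1,-d2],o2-o1,rcond=None)[0]
    a=o1+d1*s[0];b=o2+d2*s[1]
    return (a+b)/2,np.linalg.norm(a-b)
E
python3 - <<'E'
from h import *
d=pickle.load(open("v0.pkl","rb"))
P={"knot":((265,172),(211,212),16),"walnut":((155,237),(339,243),40),"button":((118,308),(403,215),45),"green":((283,157),(184,209),16),"yellow":((244,190),(243,215),16),"spruce":((178,262),(343,209),40),"padauk":((200,298),(352,173),40),"purple":((121,226),(351,280),40),"g1":((183,214),(306,241),40),"g2":((203,231),(306,213),40)}
for k,(a,b,z) in P.items():
    print(k,tri(d["scene"],a,d["top"],b),onplane(d["scene"],*a,z)[:2].round(),onplane(d["top"],*b,z)[:2].round(), d["top"]["depth"][b[1],b[0]])
ims=[]
for n,i in(("scene",0),("top",1)):
    for k in("knot","walnut","button"):
        u,v=P[k][i]; ims.append(cv2.resize(d[n]["pixels"][v-20:v+20,u-20:u+20],(240,240),interpolation=cv2.INTER_NEAREST))
cv2.imwrite("pics/crop.png",np.vstack([np.hstack(ims[:3]),np.hstack(ims[3:])]))
# shape centroids (top)
for n in("scene","top"):
    im=d[n]["pixels"]; hsv=cv2.cvtColor(im,cv2.COLOR_BGR2HSV)
    for k in P:
        u,v=P[k][0 if n=="scene" else 1]; print(n,k,im[v,u],hsv[v,u])
E
```

```text
knot (array([520.6006971 , 127.61521776,  19.60442621]), np.float64(0.08237384747245387)) [519. 130.] [521. 128.] 1050.9747
walnut (array([ 434.80676486, -205.12119045,   39.41881903]), np.float64(1.2024034615894184)) [ 436. -205.] [ 434. -206.] 1010.75104
button (array([ 503.42459566, -369.79080919,   56.44338217]), np.float64(0.19130533654443435)) [ 498. -370.] [ 505. -374.] 1003.845
green (array([529.95735857, 200.40104723,  22.02309867]), np.float64(2.583192319433106)) [528. 206.] [530. 201.] 1050.2762
yellow (array([511.92055646,  42.59298499,  20.90213637]), np.float64(0.8382612872734777)) [510.  46.] [512.  42.] 1055.4967
spruce (array([ 523.3164527 , -218.97580859,   40.35807021]), np.float64(2.5359261393579757)) [ 524. -218.] [ 523. -220.] 1027.3442
padauk (array([ 619.35432176, -249.11830998,   38.37307155]), np.float64(0.11693590260032655)) [ 620. -249.] [ 619. -249.] 1038.3176
purple (array([ 341.30435959, -232.7376211 ,   30.97167403]), np.float64(2.244720380215293)) [ 348. -234.] [ 341. -232.] 988.01337
g1 (array([ 441.91704301, -118.93389853,   38.50046418]), np.float6
[... 251 characters left out ...]
13 206  52]
scene button [ 25  44 154] [  4 214 154]
scene green [ 53 122  54] [ 60 144 122]
scene yellow [  0 151 158] [ 29 255 158]
scene spruce [ 90 150 158] [ 26 110 158]
scene padauk [ 17  64 161] [ 10 228 161]
scene purple [120  56 111] [146 136 120]
scene g1 [ 47 124  42] [ 62 169 124]
scene g2 [ 48 125  58] [ 56 157 125]
top knot [44 50 61] [11 71 61]
top walnut [53 66 90] [ 11 105  90]
top button [ 56  62 206] [  1 186 206]
top green [105 183  92] [ 64 127 183]
top yellow [ 95 217 214] [ 31 143 217]
top spruce [159 216 214] [ 31  67 216]
top padauk [ 67 101 207] [  7 172 207]
top purple [181  90 161] [143 128 181]
top g1 [113 196 100] [ 64 125 196]
top g2 [110 194  97] [ 64 128 194]
```

View pics/crop.png

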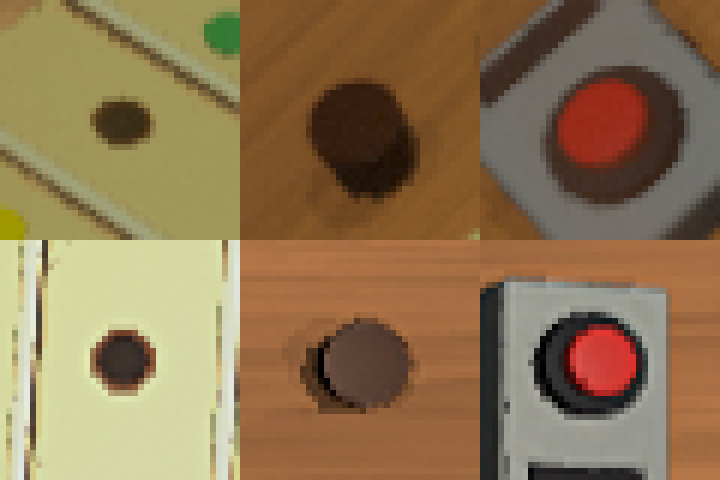

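Run:
```python
from h import *
from cell import arm
from scipy.spatial.transform import Rotation as Ro
d=pickle.load(open("v0.pkl","rb")); s,t=d["scene"],d["top"]
for n,a,b in(("walnut",(154.2,236.2),(340,243.5)),("button",(117.8,307.7),(403.2,214.3)),("knot",(264.7,171.7),(211,211.8))):
    print(n,tri(s,a,t,b),[onplane(t,*b,z)[:2].round(1) for z in(16,40,50)])
def wp(c,u,v):
    o,dd=ray(c,u,v); return o+dd*c["depth"][v,u]   # dd has unit camera z
for n,u,v in(("button",403,215),("box",395,228),("walnut",340,243),("knot",211,212),("case",490,200),("handle",480,150),("tray",365,75),("bottlecap",200,103),("mold",60,105)):
    print(n,wp(t,u,v).round())
print(wp(s,118,308).round(),wp(s,154,236).round(),wp(s,265,172).round())
print(Ro.from_rotvec(arm.get_state()["orientation"]).as_matrix().round(4))
```

```text
walnut (array([ 433.66400464, -206.22856851,   43.67175534]), np.float64(2.462471802988593)) [array([ 434.3, -213. ]), array([ 433.1, -208. ]), array([ 432.7, -205.9])]
button (array([ 504.59940089, -369.38394269,   60.14576582]), np.float64(0.5335937096233883)) [array([ 510. , -385.7]), array([ 507.2, -376.7]), array([ 506. , -372.9])]
knot (array([520.51488321, 127.00571125,  21.71934773]), np.float64(1.0718471056662797)) [array([521.6, 128.1]), array([518.5, 125.2]), array([517.2, 124. ])]
button [ 503. -369.   59.]
box [ 472. -354.   35.]
walnut [ 434. -208.   42.]
knot [521. 128.  15.]
case [ 529. -556.  127.]
handle [ 643. -523.  167.]
tray [ 917. -311.    5.]
bottlecap [775. 143. 147.]
mold [804. 527.  76.]
[ 503. -370.   56.] [ 432. -205.   41.] [519. 131.  15.]
[[-4.000e-04  2.278e-01  9.737e-01]
 [-1.500e-03  9.737e-01 -2.278e-01]
 [-1.000e+00 -1.600e-03 -0.000e+00]]
```

jog_arm([
  {"dy":-0.01,"dz":0.033},
  {"dy":-0.022,"dz":0.07},
  {"dy":-0.035,"dz":0.11},
  {"dy":-0.048,"dz":0.15},
  {"dy":-0.061,"dz":0.19},
  {"dy":-0.073,"dz":0.23},
  {"dy":-0.085,"dz":0.267},
  {"dy":-0.095,"dz":0.298},
], claw=0, force=20)

```text
invalid input
```

jog_arm([
  {"dx":0,"dy":-0.01,"dz":0.033,"roll":0},
  {"dx":0,"dy":-0.022,"dz":0.07,"roll":0},
  {"dx":0,"dy":-0.035,"dz":0.11,"roll":0},
  {"dx":0,"dy":-0.048,"dz":0.15,"roll":0},
  {"dx":0,"dy":-0.061,"dz":0.19,"roll":0},
  {"dx":0,"dy":-0.073,"dz":0.23,"roll":0},
  {"dx":0,"dy":-0.085,"dz":0.267,"roll":0},
  {"dx":0,"dy":-0.095,"dz":0.298,"roll":0},
], claw=0, force=20)

```text
t: 0.9
tool_pos: [401.0, 398.0, 230.9]
orientation: [0.181, 1.564, -0.182]
ft_force: [0.2, -0.1, -0.7]
gripper_width: -0.0
```

jog_arm([
  {"dx":0,"dy":-0.035,"dz":0.023,"roll":0},
  {"dx":0,"dy":-0.073,"dz":0.047,"roll":0},
  {"dx":0,"dy":-0.112,"dz":0.072,"roll":0},
  {"dx":0,"dy":-0.151,"dz":0.097,"roll":0},
  {"dx":0,"dy":-0.19,"dz":0.121,"roll":0},
  {"dx":0,"dy":-0.229,"dz":0.146,"roll":0},
  {"dx":0,"dy":-0.268,"dz":0.171,"roll":0},
  {"dx":0,"dy":-0.304,"dz":0.194,"roll":0},
])

```text
t: 1.7
tool_pos: [519.3, 57.2, 231.0]
orientation: [0.181, 1.564, -0.181]
ft_force: [0.8, 0.7, -0.2]
gripper_width: -0.1
```

jog_arm([
  {"dx":0,"dy":-0.035,"dz":0.007,"roll":0},
  {"dx":0,"dy":-0.073,"dz":0.015,"roll":0},
  {"dx":0,"dy":-0.112,"dz":0.022,"roll":0},
  {"dx":0,"dy":-0.151,"dz":0.03,"roll":0},
  {"dx":0,"dy":-0.19,"dz":0.038,"roll":0},
  {"dx":0,"dy":-0.229,"dz":0.045,"roll":0},
  {"dx":0,"dy":-0.268,"dz":0.053,"roll":0},
  {"dx":0,"dy":-0.304,"dz":0.06,"roll":0},
])

```text
t: 2.5
tool_pos: [507.8, -252.1, 230.8]
orientation: [0.181, 1.564, -0.181]
ft_force: [0.1, 0.3, 0.6]
gripper_width: 0.5
```

jog_arm([
  {"dx":0,"dy":-0.03,"dz":0.006,"roll":0},
  {"dx":0,"dy":-0.06,"dz":0.012,"roll":0},
  {"dx":0.02,"dy":-0.09,"dz":0.018,"roll":0},
  {"dx":0.05,"dy":-0.116,"dz":0.023,"roll":0},
  {"dx":0.08,"dy":-0.116,"dz":0.023,"roll":0},
  {"dx":0.11,"dy":-0.116,"dz":0.023,"roll":0},
  {"dx":0.13,"dy":-0.116,"dz":0.023,"roll":0},
  {"dx":0.13,"dy":-0.116,"dz":0.023,"roll":0},
])

```text
t: 3.3
tool_pos: [502.2, -367.1, 97.5]
orientation: [0.184, 1.57, -0.177]
ft_force: [0.3, 0.3, -0.6]
gripper_width: 0.1
```

Run:
```python
from h import *
from cell import arm, vision
d={}
for n in("scene","top"):
    c=vision.camera(n); d[n]=c; cv2.imwrite(f"pics/{n}1.png",c["pixels"])
s=d["scene"]["pixels"][230:384,30:230]; t=d["top"]["pixels"][130:284,312:512]
cv2.imwrite("pics/c1.png",cv2.resize(np.hstack([s,t]),None,fx=2,fy=2))
print(arm.get_state()["tool_pos"])
```

```text
[ 504.412234   -368.58969341  101.31420943]
```

View pics/c1.png

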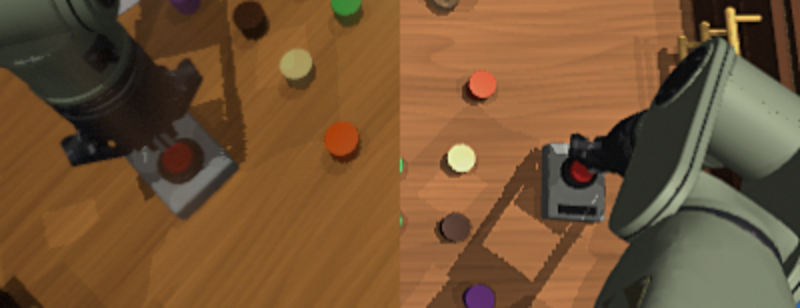

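The scene crop shows the closed fingers right above the red button (crop about (180,155)). The top crop agrees, and there is no contact. I'm going down to press.

jog_arm([
  {"dx":0.015,"dy":0,"dz":0,"roll":0},
  {"dx":0.03,"dy":0,"dz":0,"roll":0},
  {"dx":0.037,"dy":0,"dz":0,"roll":0},
  {"dx":0.04,"dy":0,"dz":0,"roll":0},
  {"dx":0.043,"dy":0,"dz":0,"roll":0},
  {"dx":0.045,"dy":0,"dz":0,"roll":0},
  {"dx":0.046,"dy":0,"dz":0,"roll":0},
  {"dx":0.046,"dy":0,"dz":0,"roll":0},
])

```text
t: 4.2
tool_pos: [504.8, -368.8, 55.8]
orientation: [0.18, 1.562, -0.181]
ft_force: [0.4, -0.9, 1.5]
gripper_width: 0.2
```

jog_arm([
  {"dx":0.001,"dy":0,"dz":0,"roll":0},
  {"dx":0.002,"dy":0,"dz":0,"roll":0},
  {"dx":0.003,"dy":0,"dz":0,"roll":0},
  {"dx":0.004,"dy":0,"dz":0,"roll":0},
  {"dx":0.004,"dy":0,"dz":0,"roll":0},
])

```text
t: 4.7
tool_pos: [504.7, -368.8, 51.5]
orientation: [0.18, 1.562, -0.181]
ft_force: [2.9, -1.4, 2.8]
gripper_width: 0.2
```

jog_arm([
  {"dx":0.001,"dy":0,"dz":0,"roll":0},
  {"dx":0.002,"dy":0,"dz":0,"roll":0},
  {"dx":0.002,"dy":0,"dz":0,"roll":0},
])

```text
t: 5.0
tool_pos: [504.8, -368.9, 50.9]
orientation: [0.18, 1.562, -0.181]
ft_force: [-1.1, 0.4, 10.9]
gripper_width: 0.2
```

jog_arm([
  {"dx":0.001,"dy":0,"dz":0,"roll":0},
  {"dx":0.001,"dy":0,"dz":0,"roll":0},
  {"dx":0.001,"dy":0,"dz":0,"roll":0},
])

```text
t: 5.3
tool_pos: [504.8, -368.9, 50.8]
orientation: [0.18, 1.561, -0.181]
ft_force: [-1.7, 2.7, 16.1]
gripper_width: 0.4
```

Run:
```python
from h import *
from cell import arm, vision
c=vision.camera("scene"); cv2.imwrite("pics/c2.png",cv2.resize(c["pixels"][250:370,50:200],None,fx=4,fy=4))
print(arm.get_state()["tool_pos"],arm.get_state()["ft_force"])
```

```text
[ 504.80824831 -368.88525792   50.81339502] [-1.90738575  1.58534677 15.80193193]
```

View pics/c2.png

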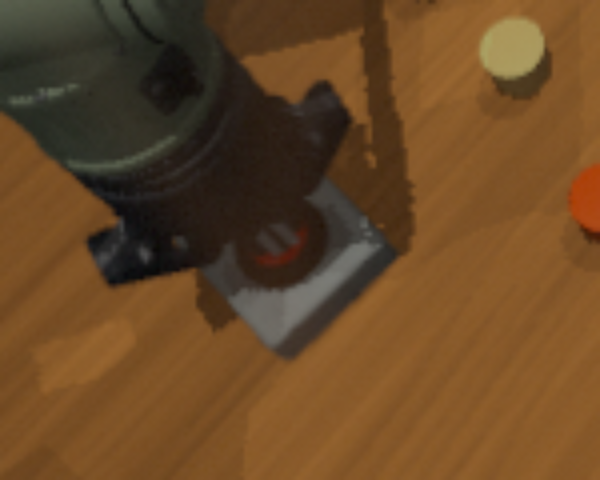

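The fingers are centred on the button (crop (275,240)). The force is 16 N against a hard stop, 6 mm below where the button top stood (56.8 to 50.8), so it is fully down. I'm lifting straight up.

jog_arm([
  {"dx":-0.01,"dy":0,"dz":0,"roll":0},
  {"dx":-0.03,"dy":0,"dz":0,"roll":0},
  {"dx":-0.06,"dy":0,"dz":0,"roll":0},
  {"dx":-0.09,"dy":0,"dz":0,"roll":0},
  {"dx":-0.12,"dy":0,"dz":0,"roll":0},
  {"dx":-0.15,"dy":0,"dz":0,"roll":0},
  {"dx":-0.17,"dy":0,"dz":0,"roll":0},
  {"dx":-0.18,"dy":0,"dz":0,"roll":0},
])

```text
t: 6.15
tool_pos: [504.2, -368.6, 229.7]
orientation: [0.18, 1.562, -0.181]
ft_force: [0.7, 0.3, -1.0]
gripper_width: -0.1
```

jog_arm([
  {"dx":0,"dy":0.035,"dz":-0.007,"roll":0},
  {"dx":0,"dy":0.073,"dz":-0.015,"roll":0},
  {"dx":0,"dy":0.112,"dz":-0.022,"roll":0},
  {"dx":0,"dy":0.151,"dz":-0.03,"roll":0},
  {"dx":0,"dy":0.19,"dz":-0.038,"roll":0},
  {"dx":0,"dy":0.229,"dz":-0.046,"roll":0},
  {"dx":0,"dy":0.268,"dz":-0.053,"roll":0},
  {"dx":0,"dy":0.304,"dz":-0.061,"roll":0},
])

```text
t: 6.95
tool_pos: [513.0, -56.8, 227.0]
orientation: [0.181, 1.567, -0.18]
ft_force: [0.4, 0.8, 0.1]
gripper_width: -0.1
```

Run:
```python
from h import *
from cell import arm, vision
d={}
for n in("scene","top"):
    c=vision.camera(n); d[n]=c; cv2.imwrite(f"pics/{n}3.png",c["pixels"])
cv2.imwrite("pics/c3.png",cv2.resize(np.hstack([d["scene"]["pixels"][270:350,70:170],d["top"]["pixels"][175:255,355:455]]),None,fx=4,fy=4))
print(arm.get_state()["tool_pos"])
```

```text
[512.87382111 -54.89274881 227.02572502]
```

View pics/c3.png

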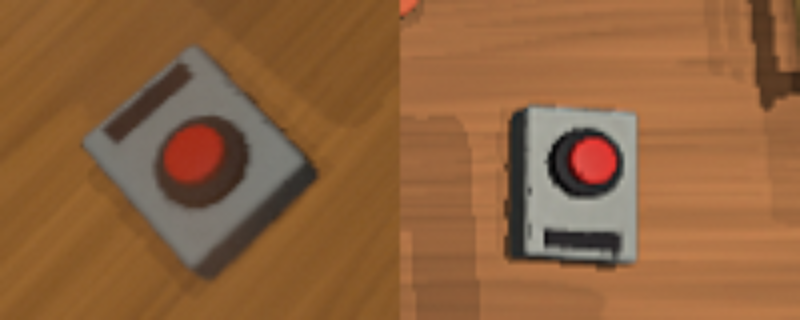

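The button is up again in both crops (scene about (195,155), top about (593,160)). Next I'm moving over the knot.

jog_arm([
  {"dx":0,"dy":0.03,"dz":-0.006,"roll":0},
  {"dx":0,"dy":0.065,"dz":-0.012,"roll":0},
  {"dx":0,"dy":0.1,"dz":-0.019,"roll":0},
  {"dx":0,"dy":0.135,"dz":-0.026,"roll":0},
  {"dx":0,"dy":0.165,"dz":-0.031,"roll":0},
  {"dx":0,"dy":0.182,"dz":-0.034,"roll":0},
  {"dx":0,"dy":0.182,"dz":-0.034,"roll":0},
  {"dx":0,"dy":0.182,"dz":-0.034,"roll":0},
])

```text
t: 7.85
tool_pos: [522.1, 125.5, 227.4]
orientation: [0.179, 1.565, -0.181]
ft_force: [-0.1, -0.7, -0.3]
gripper_width: 0.3
```

Run:
```python
from cell import arm
s=arm.get_state();print(s["tool_pos"],s["joint_pos"])
```

```text
[522.0795843  125.51329035 227.37767915] [ 2.14963836e-01  2.63610318e-01  1.65540972e+00 -8.06154290e-04
  1.22489731e+00 -1.12611769e+00]
```

jog_arm([
  {"dx":0.02,"dy":0.002,"dz":-0.001,"roll":0},
  {"dx":0.05,"dy":0.002,"dz":-0.001,"roll":0},
  {"dx":0.08,"dy":0.002,"dz":-0.001,"roll":0},
  {"dx":0.11,"dy":0.002,"dz":-0.001,"roll":0},
  {"dx":0.13,"dy":0.002,"dz":-0.001,"roll":0},
  {"dx":0.15,"dy":0.002,"dz":-0.001,"roll":0},
  {"dx":0.165,"dy":0.002,"dz":-0.001,"roll":0},
  {"dx":0.18,"dy":0.002,"dz":-0.001,"roll":0},
])

```text
t: 8.65
tool_pos: [521.6, 126.7, 47.3]
orientation: [0.181, 1.564, -0.182]
ft_force: [0.5, 0.4, -0.3]
gripper_width: 0.3
```

Run:
```python
from h import *
from cell import arm, vision
d={}
for n in("scene","top"):
    c=vision.camera(n); d[n]=c
cv2.imwrite("pics/c4.png",cv2.resize(np.hstack([d["scene"]["pixels"][120:240,190:340],d["top"]["pixels"][150:270,140:290]]),None,fx=2.6,fy=2.6))
print(arm.get_state()["tool_pos"])
```

```text
[520.32529454 126.6255559   46.31306347]
```

View pics/c4.png

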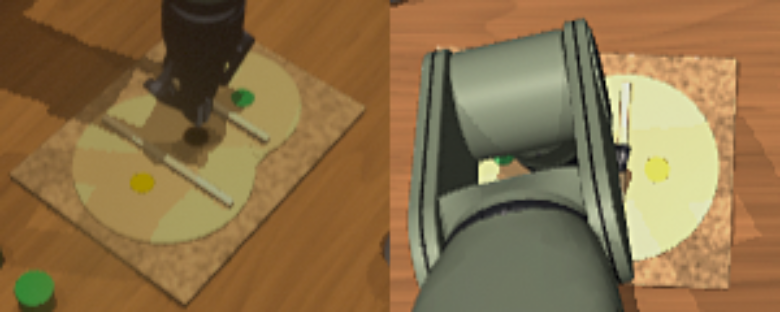

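The scene crop shows the fingertips just above the knot at (197,135). The top crop is hidden by the arm. I'm holding for over 2 s.

jog_arm([
  {"dx":0,"dy":0,"dz":0,"roll":0},
  {"dx":0,"dy":0,"dz":0,"roll":0},
  {"dx":0,"dy":0,"dz":0,"roll":0},
  {"dx":0,"dy":0,"dz":0,"roll":0},
  {"dx":0,"dy":0,"dz":0,"roll":0},
  {"dx":0,"dy":0,"dz":0,"roll":0},
  {"dx":0,"dy":0,"dz":0,"roll":0},
  {"dx":0,"dy":0,"dz":0,"roll":0},
])

```text
t: 9.55
tool_pos: [522.0, 128.6, 48.3]
orientation: [0.18, 1.563, -0.18]
ft_force: [-0.2, 0.2, -0.3]
gripper_width: -0.1
```

jog_arm([
  {"dx":0,"dy":0,"dz":0,"roll":0},
  {"dx":0,"dy":0,"dz":0,"roll":0},
  {"dx":0,"dy":0,"dz":0,"roll":0},
  {"dx":0,"dy":0,"dz":0,"roll":0},
  {"dx":0,"dy":0,"dz":0,"roll":0},
  {"dx":0,"dy":0,"dz":0,"roll":0},
  {"dx":0,"dy":0,"dz":0,"roll":0},
  {"dx":0,"dy":0,"dz":0,"roll":0},
])

```text
t: 10.35
tool_pos: [522.0, 128.5, 48.3]
orientation: [0.18, 1.563, -0.18]
ft_force: [-0.1, 0.3, -0.3]
gripper_width: -0.4
```

jog_arm([
  {"dx":0,"dy":0,"dz":0,"roll":0},
  {"dx":0,"dy":0,"dz":0,"roll":0},
  {"dx":0,"dy":0,"dz":0,"roll":0},
  {"dx":0,"dy":0,"dz":0,"roll":0},
  {"dx":0,"dy":0,"dz":0,"roll":0},
  {"dx":0,"dy":0,"dz":0,"roll":0},
  {"dx":0,"dy":0,"dz":0,"roll":0},
  {"dx":0,"dy":0,"dz":0,"roll":0},
])

```text
t: 11.15
tool_pos: [522.0, 128.5, 48.3]
orientation: [0.181, 1.563, -0.18]
ft_force: [0.4, -0.6, -0.7]
gripper_width: 0.1
```

jog_arm([
  {"dx":-0.02,"dy":0,"dz":0,"roll":0},
  {"dx":-0.05,"dy":0,"dz":0,"roll":0},
  {"dx":-0.08,"dy":0,"dz":0,"roll":0},
  {"dx":-0.11,"dy":0,"dz":0,"roll":0},
  {"dx":-0.13,"dy":0,"dz":0,"roll":0},
  {"dx":-0.15,"dy":0,"dz":0,"roll":0},
  {"dx":-0.165,"dy":0,"dz":0,"roll":0},
  {"dx":-0.18,"dy":0,"dz":0,"roll":0},
])

```text
t: 11.95
tool_pos: [521.9, 128.5, 229.2]
orientation: [0.181, 1.563, -0.18]
ft_force: [-0.4, -0.6, -0.5]
gripper_width: -0.3
```

jog_arm([
  {"dx":0,"dy":-0.035,"dz":-0.001,"roll":0},
  {"dx":0,"dy":-0.08,"dz":-0.002,"roll":0},
  {"dx":0,"dy":-0.128,"dz":-0.004,"roll":0},
  {"dx":0,"dy":-0.175,"dz":-0.005,"roll":0},
  {"dx":0,"dy":-0.222,"dz":-0.007,"roll":0},
  {"dx":0,"dy":-0.269,"dz":-0.008,"roll":0},
  {"dx":0,"dy":-0.315,"dz":-0.009,"roll":0},
  {"dx":0,"dy":-0.347,"dz":-0.01,"roll":0},
])

```text
t: 12.75
tool_pos: [432.1, -209.5, 228.4]
orientation: [0.181, 1.563, -0.182]
ft_force: [0.8, -0.6, 0.3]
gripper_width: -0.4
```

jog_arm([
  {"dx":0,"dy":0,"dz":0,"roll":0},
  {"dx":0,"dy":0,"dz":0,"roll":0},
  {"dx":0,"dy":0,"dz":0,"roll":0},
])

```text
t: 13.05
tool_pos: [433.3, -206.2, 228.2]
orientation: [0.18, 1.563, -0.179]
ft_force: [0.1, -0.4, -0.1]
gripper_width: -0.4
```

Run:
```python
from h import *
from cell import arm, vision
c=vision.camera("scene"); cv2.imwrite("pics/c5.png",cv2.resize(c["pixels"][160:340,60:260],None,fx=3,fy=3))
print(arm.get_state()["tool_pos"])
```

```text
[ 433.46395135 -206.03281902  228.2440547 ]
```

View pics/c5.png

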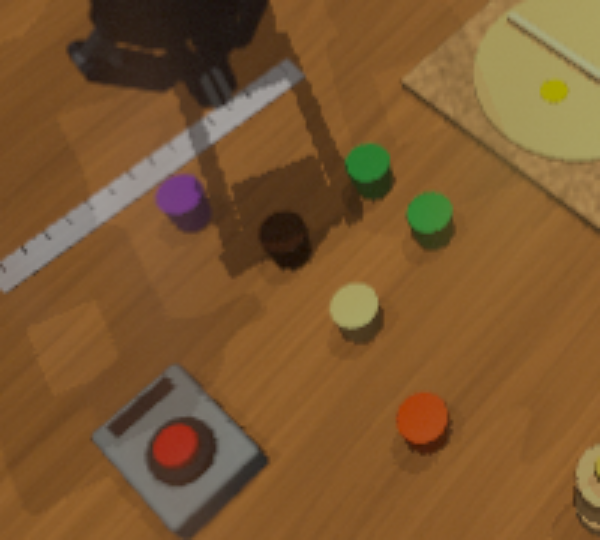

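The crop shows the dark walnut plug at (284,235) untouched, the button up at (176,447), and the fingers high over the plug. I'm going down, stopping about 30 mm above it.

jog_arm([
  {"dx":0.02,"dy":0,"dz":0,"roll":0},
  {"dx":0.05,"dy":0,"dz":0,"roll":0},
  {"dx":0.08,"dy":0,"dz":0,"roll":0},
  {"dx":0.105,"dy":0,"dz":0,"roll":0},
  {"dx":0.125,"dy":0,"dz":0,"roll":0},
  {"dx":0.14,"dy":0,"dz":0,"roll":0},
  {"dx":0.15,"dy":0,"dz":0,"roll":0},
  {"dx":0.158,"dy":0,"dz":0,"roll":0},
])

```text
t: 13.9
tool_pos: [433.6, -206.3, 69.8]
orientation: [0.179, 1.563, -0.179]
ft_force: [0.4, -0.1, -0.1]
gripper_width: -0.1
```

jog_arm([
  {"dx":0,"dy":0,"dz":0,"roll":0},
  {"dx":0,"dy":0,"dz":0,"roll":0},
  {"dx":0,"dy":0,"dz":0,"roll":0},
  {"dx":0,"dy":0,"dz":0,"roll":0},
  {"dx":0,"dy":0,"dz":0,"roll":0},
  {"dx":0,"dy":0,"dz":0,"roll":0},
  {"dx":0,"dy":0,"dz":0,"roll":0},
  {"dx":0,"dy":0,"dz":0,"roll":0},
])

```text
t: 14.7
tool_pos: [433.2, -207.1, 70.3]
orientation: [0.18, 1.563, -0.18]
ft_force: [-0.7, -0.5, -0.3]
gripper_width: 0.5
```

Run:
```python
from h import *
from cell import arm, vision
c=vision.camera("scene"); cv2.imwrite("pics/c6.png",cv2.resize(c["pixels"][160:340,60:260],None,fx=3,fy=3))
s=arm.get_state();print(s["tool_pos"],s["ft_force"],s["t"])
```

```text
[ 433.22284053 -207.11031878   70.28998762] [ 0.41508368  0.5393618  -0.16088282] 14.75
```

View pics/c6.png

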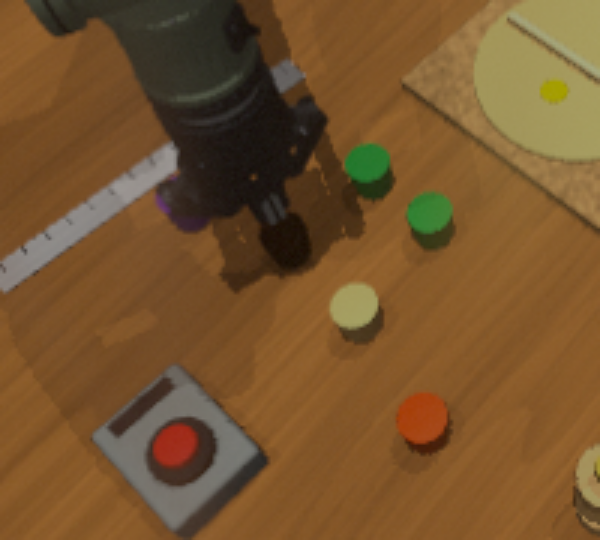

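The fingertips (crop (275,210)) are right above the walnut plug, the button at (176,447) is up, and the plugs stand where they did. I'm handing in.

```bash
python3 -c "
from cell import arm
print(arm.hand_in()); s=arm.get_state(); print(s['t'],s['tool_pos'],s['ft_force'])"
```

```text
the job is handed in; nothing more can be done
None
the job is handed in; nothing more can be done
```

I pressed the red button fully down and let it come up. Then I pointed at the knot for about 2.4 s, moved on to the walnut plug, and handed in at 14.75 s, still pointing at the plug.

- **Button:** it went down 6 mm and hit a hard stop at 16 N. The pictures afterwards show it up.
- **Knot:** the tool tip read (522, 128.5, 48) mm against a measured knot at (521, 128, 16) mm, so the tips were about 32 mm above it.
- **Walnut plug:** the tool tip read (433, -207, 70) mm against a measured plug top at (433, -207, 40) mm, so the tips were about 30 mm above it. The wrist force was within noise.
- **Last picture:** the other plugs and the recorder looked unmoved. I didn't re-measure the tools at the end; the arm passed over the bench at about 230 mm and came down only at the recorder, knot and walnut plug.
- **Disagreements:** at the knot the top view was hidden by the arm, so I relied on the scene view and the arm's readings. The cameras put the button top at 56–60 mm; the press put it at about 57 mm. The first move call was refused as invalid input; the same call with every field filled in worked.

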